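# Unbolt the double doors of a microscopy bench cabinet

## Task

On the bench stands a low white cabinet with a pair of grey doors facing the robot. Swing its active door (the left one as the robot sees it, whose edge laps over the other) wide open, about square to the cabinet, and leave it open; only then push the thumb tab of the flush bolt in the other door's edge fully down, so that the passive door is released. The passive door itself is not to be opened.

Things in the scene. Friction and masses are not known exactly. Their poses are not given: they have to be found in the camera images.
- active_door (a joint): Left grey door seen from the robot, 240 wide, 50 thick, top 200 mm up. 0 rad shut (starts 0 to 0.12), grows to 1.75 as it swings to the robot, clockwise from above, about a vertical hinge at its left front corner. About 1 N at the pull; stays where left. Its free 70 mm laps over the passive door's edge, a top flange hiding the bolt while shut.
- pull (a point): Point 170 mm up on the axis of the active door's pull: round upright steel post, 12 mm thick, 45 mm in front of the door, from a stub at 120 mm up to its free top at 195. Axes turn with the door: x into it, y along it to the hinge, z up; hinge line at x +45, y +155 mm from here. The passive door's like pull, 160 mm to the right, is fixed: not that one.
- bolt (a joint): Flush bolt in the edge of the passive (right) door. 0 m = shot up into the keeper on the cabinet's top (starts 0 to 0.003), grows as its tab is pushed down; 0.025 = fully down at its stop, released. Slides stiffly, about 5 N, and stays where it is left. The passive door stays fixed.
- tab_top (a point): Centre of the top of the bolt's level tab, 35 (x) by 30 mm, 186 mm up bolted, 161 released; pressed from above. Axes: x into the cabinet, y left along its front, z up. Active door shut: 64 mm in +x, 45 in -y from the pull. Near it: passive door 45 mm to the right (200 high); behind, keeper at 17 mm (206 high) and bolt rod at 18 mm (216 high). Front and left free once opened.

How it is judged:
By the outcome, as a careful person would: the job done as asked, in the order asked, and still so for the second after the job is handed in, with the robot touching nothing.
It also fails if it takes over 51 s, if anything falls off the work surface, if the arm or the gripper's body presses on something with over 40 N, if the wrist force passes 120 N, or if a joint passes its speed limit or range.

## Robot

A 7-joint arm with a two-finger parallel gripper is mounted at the origin on the work surface. World frame = base frame: x ahead of the robot, y to its left, z up, the work surface at z = 0. Lengths are in m, angles in rad, forces in N, time in s.
With the tool pointing down it reaches from about 0.425 to 0.925 m from the base axis. Payload 6.8 kg.
Tool frame: the origin (TCP) lies on the mounting face of the last link; the fingertips stand 173 mm ahead of it and the grasp point (between the pads) lies 155 mm ahead of it; z points along the fingers, y is the line along which they close (so a half turn about z gives the same grasp; the last joint's range is limited). The gripper opens to 85 mm and grips with 20 to 120 N. Pads are 22 mm wide; open, the fingers measure 114 mm over their backs; the gripper's body (76 mm by 85 mm) begins 54 mm behind the grasp point. The pads swing forward as they close: fully open they stand 13 mm farther back than shut.
Start: joints at [1.217, 0.477, 0.022, 1.555, -0.011, 1.109, -0.083], TCP at [0.164, -0.655, 0.405] pointing down, gripper open.
Joint ranges: [-2.96, 2.96], [-0.34, 2.1], [-1.41, 1.46], [0.24, 2.44], [-1.37, 4.51], [0.17, 1.92], [-2.96, 2.96]. Speed limits (rad/s): [2.39, 2.39, 3.14, 3.14, 3.14, 3.14, 3.14].

## Interface

Orientations are given as a rotation vector (axis times angle).
In Python, from bench import r gives the robot as it stands.
- The arm moves only by the tool arm_command, never from a script. Its argument "plan" is a list of rows, each an object of numbers: "claw": the closure, from 0 (fully open) to 1 (shut); "tx", "ty", "tz": the shift along the tool's x, y, z in m; "ax", "ay", "az": the turn, a rotation vector about the tool's x, y, z in degrees. A call has exactly 10 rows; each row shifts and turns the commanded pose from where the row before left it, along the tool's axes as they then stand; what a row does not reach is not made up. A row lasts 1/12 s, in which the tool goes at most 41.7 mm and 7.16 degrees, less where a joint would pass 70% of its speed; a pose out of reach is approached as far as the arm can. A call is refused whole if a number of a shift passes 0.0417 or a number of a turn 7.16, either way. A call with a gripper value outside its range is refused whole. The fingers move at their own pace and stop on an object; "squeeze" is the grip in N (left out, the last holds). Time passes only in rows, so rows that do not move let the fingers close, or fill a call up. It gives the time, the measured TCP pose, the force, the opening and the grip force at its end, in the units of the state.
- r.get_obs(): the state, without advancing time (a new reading comes with each control period).
- r.grab_frame(name): name is "side" or "top"; returns the picture (384x512x3 uint8, red, green, blue); there is no depth.
- r.camera_model(name): a dict with "fx", "fy", "cx", "cy" (pixels), "position" and "orientation" of the camera in the world. Camera axes: x right, y up, looking along -z (the intrinsics and any distortion apply to the point x, -y, -z); pixel columns grow to the right and rows downward; lengths in m; the calibration is good to about 2 mm. A picture is of the moment at which its call begins. camera_model takes no time and is no camera call.
- r.hand_in(): hands the job in; it is judged then, once.
Trained networks look in the newest picture that a camera, given by its name, has taken for a name from the list of things; names that differ only in an ending like _2 or _b are one class to them, and where a whole thing is asked for, a point or a joint stands for the part that bears it (a point fixed in the world has none). Each returns a list of dicts, best first, with "confidence" (0 to 1); they miss things now and then, are a little off and sometimes report something else, mostly with a low value. They report only what shows in the picture. A call takes as long as a camera call.
- r.boxes_of(target, camera): "location" ([x, y, z] in m, in the coordinates of the camera as it stood for that picture, good to about 4 mm: the middle of the surface that is visible of it).
- r.tip_of(target, camera): "location" ([x, y, z] in m, in the coordinates of the camera as it stood for that picture, good to about 4 mm: a listed point, or the origin of a listed thing).
The state is a dict: "clock": time; "joints": joint angles; "qvel": joint speeds; "tau": joint torques, N m; "tcp_pos": TCP position; "orientation": TCP orientation; "contact_force": force on the tool from outside, world axes, zero at the start; "moment": the same for the moment, N m; "grip_width": finger opening in m; "gripper_force": force on a finger pad.
Only numpy, scipy, OpenCV 4.12 (cv2) and the standard library are available. Lean on these libraries where they do the work, as an engineer would, in place of code of your own. Each camera call takes 0.05 s, during which the arm holds its last target. There are 200 camera calls.

## Working session

There is one attempt and no reset: what is moved stays moved. The work goes in short steps, Python scripts to look and compute and a tool call to move; the robot and the scene stay as the last step left them, time stands still between calls to the robot, and variables do not carry over. Pictures are saved under pics/ and viewed, at most 10 in all, crops included, and the job is handed in when it is done.

Besides the shell and the picture viewer there is one more tool, called in YAML: its name, and indented under it one key for each argument. arm_command: Moves the arm, as the interface text tells. Its arguments: {"type":"object","properties":{"plan":{"type":"array","items":{"type":"object","properties":{"claw":{"type":"number"},"tx":{"type":"number"},"ty":{"type":"number"},"tz":{"type":"number"},"ax":{"type":"number"},"ay":{"type":"number"},"az":{"type":"number"}}}},"squeeze":{"type":"number"}},"required":["plan"]}

```bash
mkdir -p pics
cat > h.py <<'E'
import numpy as np,cv2
from scipy.spatial.transform import Rotation as R
from bench import r
def Rm(o):
    o=np.array(o,float)
    return o if o.shape==(3,3) else (R.from_quat(o) if o.size==4 else R.from_rotvec(o)).as_matrix()
def world(cam,p):
    m=r.camera_model(cam); return Rm(m["orientation"])@np.array(p)+np.array(m["position"])
def tips(cam,*names):
    for n in names:
        for d in r.tip_of(n,cam)[:3]: print(cam,n,round(d["confidence"],2),world(cam,d["location"]).round(4))
def state():
    o=r.get_obs(); print(o["clock"],np.round(o["tcp_pos"],4),"\n",Rm(o["orientation"]).round(3).tolist(),np.round(o["joints"],3),np.round(o["contact_force"],1),o["grip_width"])
def save(cam,n): cv2.imwrite(f"pics/{n}.png",r.grab_frame(cam)[:,:,::-1])
E
python3 - <<'E'
from h import *
state()
for c in("side","top"):
    print(c,r.camera_model(c)); save(c,c+"0"); tips(c,"pull","tab_top","active_door","bolt")
E
```

```text
0.0 [ 0.1642 -0.6544  0.4037] 
 [[0.97, 0.243, -0.001], [0.243, -0.97, 0.002], [-0.0, -0.002, -1.0]] [ 1.217  0.478  0.022  1.556 -0.011  1.109 -0.083] [0.7 0.3 0.3] 0.0850935582811817
side {'fx': 437.6011205926823, 'fy': 437.6011205926823, 'cx': 251.14698142523972, 'cy': 189.01585916994287, 'position': array([ 0.61632713, -0.50340161,  0.6646711 ]), 'orientation': array([ 0.8571654 , -0.02081359, -0.06519659])}
side pull 0.86 [0.611  0.0358 0.1654]
side tab_top 0.74 [ 0.6859 -0.0066  0.1889]
side tab_top 0.49 [0.6103 0.0381 0.1686]Traceback (most recent call last):
  File "<stdin>", line 4, in <module>
  File "h.py", line 11, in tips
    for d in r.tip_of(n,cam)[:3]: print(cam,n,round(d["confidence"],2),world(cam,d["location"]).round(4))
             ~~~~~~~~^^^^^^^
ValueError: it knows: pull, tab_top
```

Run:
```python
from h import *
save("side","s1");tips("side","pull","tab_top"); save("top","t1");tips("top","pull","tab_top")
for c in("side","top"):
  for n in("active_door","pull","bolt"):
    for d in r.boxes_of(n,c)[:2]: print(c,n,d["confidence"],world(c,d["location"]).round(4))
print(r.camera_model("top"))
a=cv2.imread("pics/s1.png");b=cv2.imread("pics/t1.png")
```

```text
side pull 0.78 [0.6124 0.0342 0.1678]
side tab_top 0.5 [ 0.6883 -0.008   0.1901]
top pull 0.81 [0.6071 0.0361 0.1698]
top tab_top 0.74 [ 0.6825 -0.0073  0.1901]
side active_door 0.57 [0.6735 0.0335 0.2068]
side pull 0.87 [0.6687 0.0322 0.1977]
side bolt 0.63 [ 0.7042 -0.0106  0.188 ]
top active_door 0.75 [0.6686 0.0739 0.2006]
top pull 0.86 [0.6625 0.0733 0.2025]
top bolt 0.74 [ 0.6969 -0.0095  0.1853]
{'fx': 497.18272842495526, 'fy': 497.18272842495526, 'cx': 258.32797498125024, 'cy': 183.8092066279734, 'position': array([0.512231  , 0.09844054, 0.94798307]), 'orientation': array([ 0.16056927, -0.15854745, -1.49511994])}
```

View pics/s1.png

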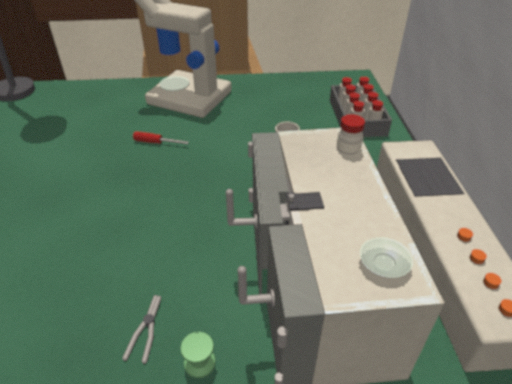

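View pics/t1.png

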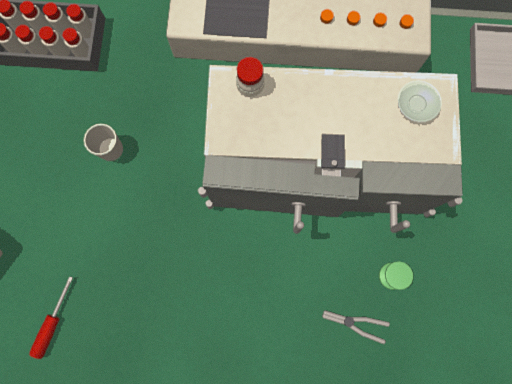

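```bash
cat >> h.py <<'E'
def ray(cam,uv,z):
    m=r.camera_model(cam); d=Rm(m["orientation"])@np.array([(uv[0]-m["cx"])/m["fx"],-(uv[1]-m["cy"])/m["fy"],-1]); p=np.array(m["position"])
    return (p+d*(z-p[2])/d[2])
def pix(cam,w):
    m=r.camera_model(cam); q=Rm(m["orientation"]).T@(np.array(w)-np.array(m["position"])); return np.array([m["cx"]-m["fx"]*q[0]/q[2],m["cy"]+m["fy"]*q[1]/q[2]])
E
python3 - <<'E'
from h import *
for n,uv in dict(backL=(210,66),backR=(458,74),pasFL=(362,192),pasFR=(461,201),pasBL=(362,163),pasBR=(460,165),actFL=(205,184),actFR=(358,199),actBL=(206,157),actBR=(358,180)).items(): print(n,ray("top",uv,.2).round(4))
for w in [(.611,.0355,.195),(.611,.0355,.17),(.611,.0355,.12)]: print(pix("top",w).round(),pix("side",w).round())
a=cv2.imread("pics/t1.png")[140:250,190:470];cv2.imwrite("pics/tc.png",cv2.resize(a,None,fx=2.8,fy=2.8,interpolation=2))
E
```

```text
backL [0.8561 0.1962 0.2   ]
backR [ 0.8711 -0.2042  0.2   ]
pasFL [ 0.6661 -0.0546  0.2   ]
pasFR [ 0.6628 -0.2062  0.2   ]
pasBL [ 0.712  -0.0534  0.2   ]
pasBR [ 0.7196 -0.2054  0.2   ]
actFL [0.6616 0.1865 0.2   ]
actFR [ 0.6548 -0.0488  0.2   ]
actBL [0.7044 0.1889 0.2   ]
actBR [ 0.6845 -0.0479  0.2   ]
[301. 224.] [228. 191.]
[300. 226.] [229. 202.]
[297. 230.] [230. 224.]
```

View pics/tc.png

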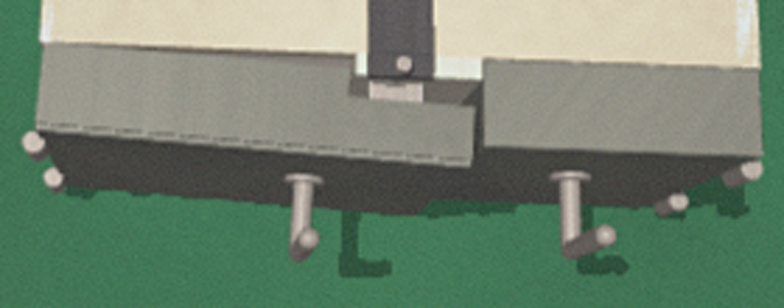

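Side view: active pull post near (230,192–205), passive pull (243,285). Top view: active post top at (300,226), hinge corner (204,185), active door's free corner (358,199), tab at (331,172). The door is about 0.07 ajar and the cabinet yaw is about 0.04. The networks' points agree with this, so I'll start moving.

arm_command:
  plan:
    - {"claw": 0,"tx": 0.0273,"ty": -0.0255}
    - {"claw": 0,"tx": 0.0273,"ty": -0.0255}
    - {"claw": 0,"tx": 0.0273,"ty": -0.0255}
    - {"claw": 0,"tx": 0.0273,"ty": -0.0255}
    - {"claw": 0,"tx": 0.0273,"ty": -0.0255}
    - {"claw": 0,"tx": 0.0273,"ty": -0.0255}
    - {"claw": 0,"tx": 0.0273,"ty": -0.0255}
    - {"claw": 0,"tx": 0.0273,"ty": -0.0255}
    - {"claw": 0,"tx": 0.0273,"ty": -0.0255}
    - {"claw": 0,"tx": 0.0273,"ty": -0.0255}
  squeeze: 20

```text
invalid input at $.plan[0]: expected keys claw, tx, ty, tz, ax, ay, az
```

```bash
python3 -c "
from h import *
state()"
```

```text
0.75 [ 0.1642 -0.6547  0.4047] 
 [[0.97, 0.243, 0.0], [0.243, -0.97, -0.0], [0.0, 0.0, -1.0]] [ 1.217  0.477  0.022  1.555 -0.012  1.109 -0.083] [-0.6  0.   0.7] 0.08509650479828615
```

arm_command:
  plan:
    - {"claw": 0,"tx": 0.0273,"ty": -0.0255,"tz": 0,"ax": 0,"ay": 0,"az": 0}
    - {"claw": 0,"tx": 0.0273,"ty": -0.0255,"tz": 0,"ax": 0,"ay": 0,"az": 0}
    - {"claw": 0,"tx": 0.0273,"ty": -0.0255,"tz": 0,"ax": 0,"ay": 0,"az": 0}
    - {"claw": 0,"tx": 0.0273,"ty": -0.0255,"tz": 0,"ax": 0,"ay": 0,"az": 0}
    - {"claw": 0,"tx": 0.0273,"ty": -0.0255,"tz": 0,"ax": 0,"ay": 0,"az": 0}
    - {"claw": 0,"tx": 0.0273,"ty": -0.0255,"tz": 0,"ax": 0,"ay": 0,"az": 0}
    - {"claw": 0,"tx": 0.0273,"ty": -0.0255,"tz": 0,"ax": 0,"ay": 0,"az": 0}
    - {"claw": 0,"tx": 0.0273,"ty": -0.0255,"tz": 0,"ax": 0,"ay": 0,"az": 0}
    - {"claw": 0,"tx": 0.0273,"ty": -0.0255,"tz": 0,"ax": 0,"ay": 0,"az": 0}
    - {"claw": 0,"tx": 0.0273,"ty": -0.0255,"tz": 0,"ax": 0,"ay": 0,"az": 0}
  squeeze: 20

```text
clock: 1.58
tcp_pos: [0.3676, -0.3393, 0.4051]
orientation: [3.117, 0.385, 0.001]
contact_force: [1.2, -0.4, 1.1]
grip_width: 0.0856
gripper_force: 0.0
```

```bash
python3 -c "
from h import *
state()"
```

```text
1.5833 [ 0.3676 -0.3393  0.4051] 
 [[0.97, 0.243, 0.001], [0.243, -0.97, -0.001], [0.0, 0.001, -1.0]] [ 0.755  0.196 -0.153  1.957  0.036  0.99  -0.74 ] [ 1.2 -0.4  1.1] 0.08559309619630233
```

arm_command:
  plan:
    - {"claw": 0,"tx": 0,"ty": 0,"tz": 0,"ax": 0,"ay": 0,"az": -7.1}
    - {"claw": 0,"tx": 0,"ty": 0,"tz": 0,"ax": 0,"ay": 0,"az": -7.1}
    - {"claw": 0,"tx": 0,"ty": 0,"tz": 0,"ax": 0,"ay": 0,"az": -7.1}
    - {"claw": 0,"tx": 0,"ty": 0,"tz": 0,"ax": 0,"ay": 0,"az": -7.1}
    - {"claw": 0,"tx": 0,"ty": 0,"tz": 0,"ax": 0,"ay": 0,"az": -7.1}
    - {"claw": 0,"tx": 0,"ty": 0,"tz": 0,"ax": 0,"ay": 0,"az": -7.1}
    - {"claw": 0,"tx": 0,"ty": 0,"tz": 0,"ax": 0,"ay": 0,"az": -7.1}
    - {"claw": 0,"tx": 0,"ty": 0,"tz": 0,"ax": 0,"ay": 0,"az": -7.1}
    - {"claw": 0,"tx": 0,"ty": 0,"tz": 0,"ax": 0,"ay": 0,"az": -7.1}
    - {"claw": 0,"tx": 0,"ty": 0,"tz": 0,"ax": 0,"ay": 0,"az": -7.1}

```text
clock: 2.42
tcp_pos: [0.367, -0.341, 0.4049]
orientation: [2.308, 2.131, -0.0]
contact_force: [-0.3, -0.1, -0.3]
grip_width: 0.0854
gripper_force: 0.0
```

arm_command:
  plan:
    - {"claw": 0,"tx": 0,"ty": 0,"tz": 0,"ax": 0,"ay": 0,"az": -7.1}
    - {"claw": 0,"tx": 0,"ty": 0,"tz": 0,"ax": 0,"ay": 0,"az": -7.1}
    - {"claw": 0,"tx": 0,"ty": 0,"tz": 0,"ax": 0,"ay": 0,"az": -7.1}
    - {"claw": 0,"tx": 0,"ty": 0,"tz": 0,"ax": 0,"ay": 0,"az": -7.1}
    - {"claw": 0,"tx": 0,"ty": 0,"tz": 0,"ax": 0,"ay": 0,"az": -7.1}
    - {"claw": 0,"tx": 0,"ty": 0,"tz": 0,"ax": 0,"ay": 0,"az": -7.1}
    - {"claw": 0,"tx": 0,"ty": 0,"tz": 0,"ax": 0,"ay": 0,"az": -7.1}
    - {"claw": 0,"tx": 0,"ty": 0,"tz": 0,"ax": 0,"ay": 0,"az": -7.1}
    - {"claw": 0,"tx": 0,"ty": 0,"tz": 0,"ax": 0,"ay": 0,"az": -7.1}
    - {"claw": 0,"tx": 0,"ty": 0,"tz": 0,"ax": 0,"ay": 0,"az": -7.1}

```text
clock: 3.25
tcp_pos: [0.367, -0.341, 0.4049]
orientation: [0.642, 3.075, -0.0]
contact_force: [-0.4, -0.4, 0.6]
grip_width: 0.0854
gripper_force: 0.0
```

```bash
cat >> h.py <<'E'
def shift(goal):
    o=r.get_obs(); print("tool shift",(Rm(o["orientation"]).T@(np.array(goal)-o["tcp_pos"])).round(4))
def yaw(): 
    M=Rm(r.get_obs()["orientation"]); print("yaw",np.arctan2(M[1,0],M[0,0]).round(4))
E
python3 -c "
from h import *
state();yaw();tips('side','pull');tips('top','pull')"
```

```text
3.25 [ 0.367  -0.341   0.4049] 
 [[-0.917, 0.4, 0.0], [0.4, 0.917, -0.0], [-0.0, -0.0, -1.0]] [ 1.041  0.227 -0.478  1.937  0.123  1.005  1.666] [-0.4 -0.4  0.6] 0.08544911283191811
yaw 2.7302
side pull 0.78 [0.6124 0.0342 0.1678]
top pull 0.81 [0.6071 0.0361 0.1698]
```

arm_command:
  plan:
    - {"claw": 0,"tx": 0,"ty": 0,"tz": 0,"ax": 0,"ay": 0,"az": -7.1}
    - {"claw": 0,"tx": 0,"ty": 0,"tz": 0,"ax": 0,"ay": 0,"az": -7.1}
    - {"claw": 0,"tx": 0,"ty": 0,"tz": 0,"ax": 0,"ay": 0,"az": -7.1}
    - {"claw": 0,"tx": -0.019,"ty": 0.032,"tz": 0,"ax": 0,"ay": 0,"az": 0}
    - {"claw": 0,"tx": -0.019,"ty": 0.032,"tz": 0,"ax": 0,"ay": 0,"az": 0}
    - {"claw": 0,"tx": -0.019,"ty": 0.032,"tz": 0,"ax": 0,"ay": 0,"az": 0}
    - {"claw": 0,"tx": -0.019,"ty": 0.032,"tz": 0,"ax": 0,"ay": 0,"az": 0}
    - {"claw": 0,"tx": -0.019,"ty": 0.032,"tz": 0,"ax": 0,"ay": 0,"az": 0}
    - {"claw": 0,"tx": -0.019,"ty": 0.032,"tz": 0,"ax": 0,"ay": 0,"az": 0}
    - {"claw": 0,"tx": -0.019,"ty": 0.032,"tz": 0,"ax": 0,"ay": 0,"az": 0}

```text
clock: 4.18
tcp_pos: [0.5108, -0.1217, 0.4049]
orientation: [0.08, 3.14, -0.001]
contact_force: [1.4, 0.1, -0.2]
grip_width: 0.0852
gripper_force: 0.0
```

arm_command:
  plan:
    - {"claw": 0,"tx": -0.019,"ty": 0.032,"tz": 0,"ax": 0,"ay": 0,"az": 0}
    - {"claw": 0,"tx": -0.019,"ty": 0.032,"tz": 0,"ax": 0,"ay": 0,"az": 0}
    - {"claw": 0,"tx": -0.019,"ty": 0.032,"tz": 0,"ax": 0,"ay": 0,"az": 0}
    - {"claw": 0,"tx": -0.019,"ty": 0.032,"tz": 0,"ax": 0,"ay": 0,"az": 0}
    - {"claw": 0,"tx": -0.019,"ty": 0.032,"tz": 0,"ax": 0,"ay": 0,"az": 0}
    - {"claw": 0,"tx": 0,"ty": 0,"tz": 0,"ax": 0,"ay": 0,"az": 0}
    - {"claw": 0,"tx": 0,"ty": 0,"tz": 0,"ax": 0,"ay": 0,"az": 0}
    - {"claw": 0,"tx": 0,"ty": 0,"tz": 0,"ax": 0,"ay": 0,"az": 0}
    - {"claw": 0,"tx": 0,"ty": 0,"tz": 0,"ax": 0,"ay": 0,"az": 0}
    - {"claw": 0,"tx": 0,"ty": 0,"tz": 0,"ax": 0,"ay": 0,"az": 0}

```text
clock: 5.02
tcp_pos: [0.612, 0.0305, 0.4047]
orientation: [-0.077, -3.14, 0.002]
contact_force: [-0.0, 0.2, 0.8]
grip_width: 0.0858
gripper_force: 0.0
```

```bash
python3 -c "
from h import *
state();yaw();shift([.610,.0355,.325])"
```

```text
5.0167 [0.612  0.0305 0.4047] 
 [[-0.999, 0.049, -0.0], [0.049, 0.999, -0.001], [0.0, -0.001, -1.0]] [ 0.35   0.458 -0.676  1.675  0.313  1.12   1.108] [-0.   0.2  0.8] 0.08583769951429991
yaw 3.0924
tool shift [0.0022 0.0049 0.0797]
```

arm_command:
  plan:
    - {"claw": 0,"tx": 0.001,"ty": 0.005,"tz": 0.02,"ax": 0,"ay": 0,"az": 0}
    - {"claw": 0,"tx": 0.001,"ty": 0,"tz": 0.02,"ax": 0,"ay": 0,"az": 0}
    - {"claw": 0,"tx": 0,"ty": 0,"tz": 0.02,"ax": 0,"ay": 0,"az": 0}
    - {"claw": 0,"tx": 0,"ty": 0,"tz": 0.02,"ax": 0,"ay": 0,"az": 0}
    - {"claw": 1,"tx": 0,"ty": 0,"tz": 0,"ax": 0,"ay": 0,"az": 0}
    - {"claw": 1,"tx": 0,"ty": 0,"tz": 0,"ax": 0,"ay": 0,"az": 0}
    - {"claw": 1,"tx": 0,"ty": 0,"tz": 0,"ax": 0,"ay": 0,"az": 0}
    - {"claw": 1,"tx": 0,"ty": 0,"tz": 0,"ax": 0,"ay": 0,"az": 0}
    - {"claw": 1,"tx": 0,"ty": 0,"tz": 0,"ax": 0,"ay": 0,"az": 0}
    - {"claw": 1,"tx": 0,"ty": 0,"tz": 0,"ax": 0,"ay": 0,"az": 0}
  squeeze: 25

```text
clock: 5.85
tcp_pos: [0.6108, 0.0373, 0.3258]
orientation: [0.072, 3.139, -0.001]
contact_force: [-0.9, -9.1, 6.5]
grip_width: 0.0127
gripper_force: 8.1
```

```bash
python3 -c "
from h import *
state();save('top','t2');a=cv2.imread('pics/t2.png')[140:250,190:470];cv2.imwrite('pics/t2c.png',cv2.resize(a,None,fx=2.8,fy=2.8))"
```

```text
5.85 [0.6108 0.0373 0.3258] 
 [[-0.999, 0.046, 0.002], [0.046, 0.999, -0.0], [-0.002, -0.0, -1.0]] [ 0.313  0.538 -0.645  1.752  0.381  0.978  1.045] [-0.9 -9.1  6.5] 0.012697181132279642
```

View pics/t2c.png

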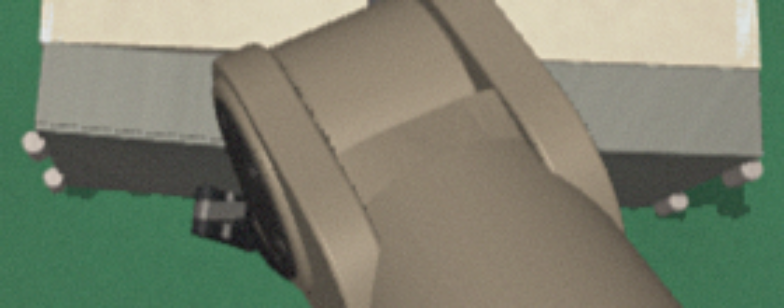

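The fingers are closed on the post (opening 12.7 mm). Next I swing the door around its hinge.

arm_command:
  plan:
    - {"claw": 1,"tx": 0.006,"ty": 0.0018,"tz": 0,"ax": 0,"ay": 0,"az": 2.25}
    - {"claw": 1,"tx": 0.0121,"ty": 0.0038,"tz": 0,"ax": 0,"ay": 0,"az": 4.5}
    - {"claw": 1,"tx": 0.0121,"ty": 0.0038,"tz": 0,"ax": 0,"ay": 0,"az": 4.5}
    - {"claw": 1,"tx": 0.0121,"ty": 0.0038,"tz": 0,"ax": 0,"ay": 0,"az": 4.5}
    - {"claw": 1,"tx": 0.0121,"ty": 0.0038,"tz": 0,"ax": 0,"ay": 0,"az": 4.5}
    - {"claw": 1,"tx": 0.0121,"ty": 0.0038,"tz": 0,"ax": 0,"ay": 0,"az": 4.5}
    - {"claw": 1,"tx": 0.0121,"ty": 0.0038,"tz": 0,"ax": 0,"ay": 0,"az": 4.5}
    - {"claw": 1,"tx": 0.0121,"ty": 0.0038,"tz": 0,"ax": 0,"ay": 0,"az": 4.5}
    - {"claw": 1,"tx": 0.0121,"ty": 0.0038,"tz": 0,"ax": 0,"ay": 0,"az": 4.5}
    - {"claw": 1,"tx": 0.0121,"ty": 0.0038,"tz": 0,"ax": 0,"ay": 0,"az": 4.5}

```text
clock: 6.73
tcp_pos: [0.5186, 0.111, 0.3257]
orientation: [1.219, 2.895, -0.004]
contact_force: [-4.3, -3.5, 8.4]
grip_width: 0.011
gripper_force: 25.5
```

```bash
python3 -c "
from h import *
state();yaw()"
```

```text
6.7333 [0.5186 0.111  0.3257] 
 [[-0.699, 0.715, -0.001], [0.715, 0.699, -0.003], [-0.001, -0.002, -1.0]] [ 0.104  0.386 -0.531  1.948  0.254  0.875  0.214] [-4.3 -3.5  8.4] 0.01099565401465593
yaw 2.3443
```

arm_command:
  plan:
    - {"claw": 1,"tx": 0.0121,"ty": 0.0038,"tz": 0,"ax": 0,"ay": 0,"az": 4.5}
    - {"claw": 1,"tx": 0.0121,"ty": 0.0038,"tz": 0,"ax": 0,"ay": 0,"az": 4.5}
    - {"claw": 1,"tx": 0.0121,"ty": 0.0038,"tz": 0,"ax": 0,"ay": 0,"az": 4.5}
    - {"claw": 1,"tx": 0.0121,"ty": 0.0038,"tz": 0,"ax": 0,"ay": 0,"az": 4.5}
    - {"claw": 1,"tx": 0.0121,"ty": 0.0038,"tz": 0,"ax": 0,"ay": 0,"az": 4.5}
    - {"claw": 1,"tx": 0.0121,"ty": 0.0038,"tz": 0,"ax": 0,"ay": 0,"az": 4.5}
    - {"claw": 1,"tx": 0.0121,"ty": 0.0038,"tz": 0,"ax": 0,"ay": 0,"az": 4.5}
    - {"claw": 1,"tx": 0.0121,"ty": 0.0038,"tz": 0,"ax": 0,"ay": 0,"az": 4.5}
    - {"claw": 1,"tx": 0.0121,"ty": 0.0038,"tz": 0,"ax": 0,"ay": 0,"az": 4.5}
    - {"claw": 1,"tx": 0.0121,"ty": 0.0038,"tz": 0,"ax": 0,"ay": 0,"az": 4.5}

```text
clock: 7.57
tcp_pos: [0.5035, 0.2356, 0.3258]
orientation: [-2.232, -2.21, 0.001]
contact_force: [-2.5, -0.9, 7.8]
grip_width: 0.0114
gripper_force: 25.2
```

```bash
python3 -c "
from h import *
state();yaw();save('side','s3')"
```

```text
7.5667 [0.5035 0.2356 0.3258] 
 [[0.01, 1.0, -0.001], [1.0, -0.01, 0.0], [-0.0, -0.001, -1.0]] [-0.234  0.403 -0.395  1.897  0.196  0.88  -0.736] [-2.5 -0.9  7.8] 0.011388430267601205
yaw 1.5611
```

View pics/s3.png

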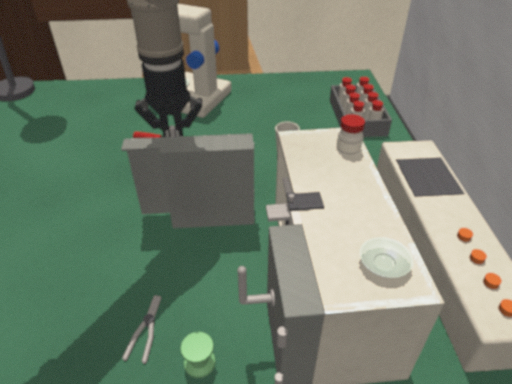

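The side view shows the door square to the cabinet, with the white tab exposed at (278,211). I release the post, lift and locate the tab again.

arm_command:
  plan:
    - {"claw": 0,"tx": 0,"ty": 0,"tz": 0,"ax": 0,"ay": 0,"az": 0}
    - {"claw": 0,"tx": 0,"ty": 0,"tz": 0,"ax": 0,"ay": 0,"az": 0}
    - {"claw": 0,"tx": 0,"ty": 0,"tz": 0,"ax": 0,"ay": 0,"az": 0}
    - {"claw": 0,"tx": 0,"ty": 0,"tz": 0,"ax": 0,"ay": 0,"az": 0}
    - {"claw": 0,"tx": 0,"ty": 0,"tz": -0.02,"ax": 0,"ay": 0,"az": 0}
    - {"claw": 0,"tx": 0,"ty": 0,"tz": -0.03,"ax": 0,"ay": 0,"az": 0}
    - {"claw": 0,"tx": 0,"ty": 0,"tz": -0.03,"ax": 0,"ay": 0,"az": 0}
    - {"claw": 0,"tx": 0,"ty": 0,"tz": -0.03,"ax": 0,"ay": 0,"az": 0}
    - {"claw": 1,"tx": 0,"ty": 0,"tz": 0,"ax": 0,"ay": 0,"az": 0}
    - {"claw": 1,"tx": 0,"ty": 0,"tz": 0,"ax": 0,"ay": 0,"az": 0}

```text
clock: 8.45
tcp_pos: [0.5049, 0.234, 0.4366]
orientation: [2.228, 2.212, 0.006]
contact_force: [0.2, -0.8, -0.3]
grip_width: 0.0638
gripper_force: 0.0
```

Run:
```python
from h import *
state();yaw()
for c in("side","top"):
    save(c,c+"4");tips(c,"pull","tab_top")
    for d in r.boxes_of("bolt",c)[:2]: print(c,d["confidence"],world(c,d["location"]).round(4))
a=cv2.imread('pics/side4.png')[170:310,220:360];b=cv2.imread('pics/top4.png')[120:260,270:410]
cv2.imwrite('pics/c4.png',cv2.resize(np.hstack([a,b]),None,fx=2.8,fy=2.8,interpolation=2))
```

```text
8.45 [0.5049 0.234  0.4366] 
 [[0.007, 1.0, 0.004], [1.0, -0.007, 0.001], [0.001, 0.004, -1.0]] [-0.203  0.282 -0.417  1.784  0.128  1.098 -0.67 ] [ 0.2 -0.8 -0.3] 0.06380432722530792
yaw 1.5638
side pull 0.85 [0.5054 0.2413 0.1709]
side tab_top 0.67 [ 0.6898 -0.0072  0.186 ]
side 0.67 [ 0.6912 -0.0113  0.1873]
top pull 0.61 [0.4998 0.2402 0.173 ]
top tab_top 0.69 [ 0.6832 -0.0103  0.185 ]
top 0.89 [ 0.6861 -0.0099  0.1885]
```

View pics/c4.png

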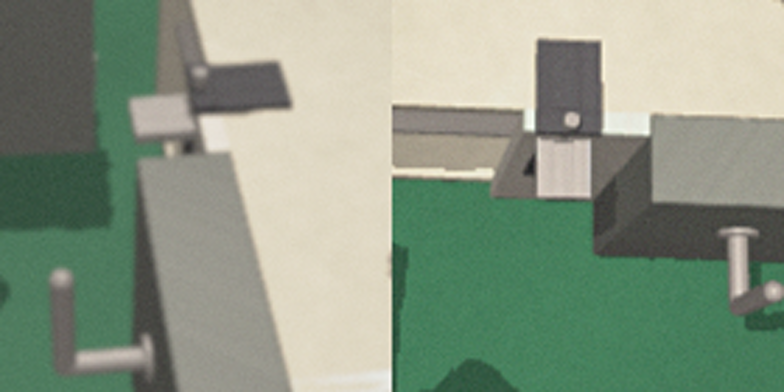

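View pics/top4.png

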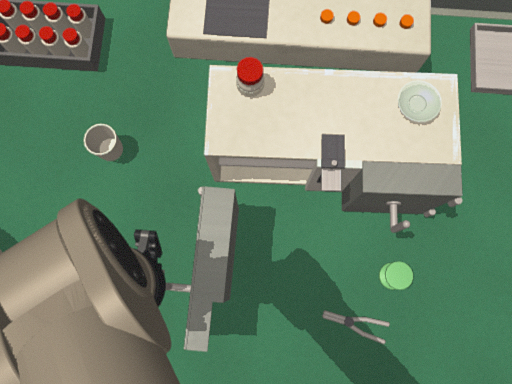

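Run:
```python
from h import *
print(ray("top",(331.1,180),.186),ray("side",(277.9,211.4),.186), ray("top",(331,167.5),.206))
t=np.mean([ray("top",(331.1,180),.186),ray("side",(277.9,211.4),.186)],0); print(t); shift([t[0],t[1],.43])
# door edge directions (front face top edge z=.2)
a=ray("top",(203,188),.2);b=ray("top",(187,350),.2);print(a,b,"door dir deg",np.degrees(np.arctan2(*(b-a)[1::-1])))
a=ray("top",(237,191),.2);b=ray("top",(228,301),.2);print("back deg",np.degrees(np.arctan2(*(b-a)[1::-1])))
```

```text
[ 0.68477211 -0.00850445  0.186     ] [ 0.68746838 -0.00841282  0.186     ] [ 0.69987061 -0.00476671  0.206     ]
[ 0.68612024 -0.00845863  0.186     ]
tool shift [-0.2416  0.1833  0.0038]
[0.65518687 0.1890204  0.2       ] [0.41738514 0.19012304 0.2       ] door dir deg 179.73433333678912
back deg 179.88055540536865
```

arm_command:
  plan:
    - {"claw": 1,"tx": -0.0303,"ty": 0.0224,"tz": 0,"ax": 0,"ay": 0,"az": 0}
    - {"claw": 1,"tx": -0.0303,"ty": 0.0224,"tz": 0,"ax": 0,"ay": 0,"az": 0}
    - {"claw": 1,"tx": -0.0303,"ty": 0.0224,"tz": 0,"ax": 0,"ay": 0,"az": 0}
    - {"claw": 1,"tx": -0.0303,"ty": 0.0224,"tz": 0,"ax": 0,"ay": 0,"az": 0}
    - {"claw": 1,"tx": -0.0303,"ty": 0.0224,"tz": 0,"ax": 0,"ay": 0,"az": 0}
    - {"claw": 1,"tx": -0.0303,"ty": 0.0224,"tz": 0,"ax": 0,"ay": 0,"az": 0}
    - {"claw": 1,"tx": -0.0303,"ty": 0.0224,"tz": 0,"ax": 0,"ay": 0,"az": 0}
    - {"claw": 1,"tx": -0.0303,"ty": 0.0224,"tz": 0,"ax": 0,"ay": 0,"az": 0}
    - {"claw": 1,"tx": 0,"ty": 0,"tz": 0,"ax": 0,"ay": 0,"az": -7.1}
    - {"claw": 1,"tx": 0,"ty": 0,"tz": 0,"ax": 0,"ay": 0,"az": -7.1}

```text
clock: 9.68
tcp_pos: [0.6831, -0.0127, 0.4333]
orientation: [-1.937, -2.473, 0.003]
contact_force: [-0.1, 0.1, -0.9]
grip_width: 0.0
gripper_force: 0.0
```

arm_command:
  plan:
    - {"claw": 1,"tx": 0,"ty": 0,"tz": 0,"ax": 0,"ay": 0,"az": -7.1}
    - {"claw": 1,"tx": 0,"ty": 0,"tz": 0,"ax": 0,"ay": 0,"az": -7.1}
    - {"claw": 1,"tx": 0,"ty": 0,"tz": 0,"ax": 0,"ay": 0,"az": -7.1}
    - {"claw": 1,"tx": 0,"ty": 0,"tz": 0,"ax": 0,"ay": 0,"az": -7.1}
    - {"claw": 1,"tx": 0,"ty": 0,"tz": 0,"ax": 0,"ay": 0,"az": -7.1}
    - {"claw": 1,"tx": 0,"ty": 0,"tz": 0,"ax": 0,"ay": 0,"az": -7.1}
    - {"claw": 1,"tx": 0,"ty": 0,"tz": 0,"ax": 0,"ay": 0,"az": -7.1}
    - {"claw": 1,"tx": 0,"ty": 0,"tz": 0,"ax": 0,"ay": 0,"az": -7.1}
    - {"claw": 1,"tx": 0,"ty": 0,"tz": 0,"ax": 0,"ay": 0,"az": -7.1}
    - {"claw": 1,"tx": 0,"ty": 0,"tz": 0,"ax": 0,"ay": 0,"az": -7.1}

```text
clock: 10.52
tcp_pos: [0.682, -0.0092, 0.4341]
orientation: [-0.132, -3.138, 0.0]
contact_force: [0.9, -0.1, -0.2]
grip_width: -0.0
gripper_force: 0.0
```

```bash
python3 -c "
from h import *
state();yaw();shift([.6835,-.0085,.370])"
```

```text
10.5167 [ 0.682  -0.0092  0.4341] 
 [[-0.996, 0.084, -0.001], [0.084, 0.996, 0.0], [0.001, -0.0, -1.0]] [ 0.317  0.532 -0.589  1.471  0.303  1.232  1.178] [ 0.9 -0.1 -0.2] -2.8010142975098057e-05
yaw 3.0576
tool shift [-0.0015  0.0008  0.0641]
```

arm_command:
  plan:
    - {"claw": 1,"tx": 0,"ty": 0,"tz": 0.02,"ax": 0,"ay": 0,"az": -6}
    - {"claw": 1,"tx": 0,"ty": 0,"tz": 0.02,"ax": 0,"ay": 0,"az": 0}
    - {"claw": 1,"tx": 0,"ty": 0,"tz": 0.02,"ax": 0,"ay": 0,"az": 0}
    - {"claw": 1,"tx": 0,"ty": 0,"tz": 0.005,"ax": 0,"ay": 0,"az": 0}
    - {"claw": 1,"tx": 0,"ty": 0,"tz": 0.005,"ax": 0,"ay": 0,"az": 0}
    - {"claw": 1,"tx": 0,"ty": 0,"tz": 0.005,"ax": 0,"ay": 0,"az": 0}
    - {"claw": 1,"tx": 0,"ty": 0,"tz": 0.005,"ax": 0,"ay": 0,"az": 0}
    - {"claw": 1,"tx": 0,"ty": 0,"tz": 0,"ax": 0,"ay": 0,"az": 0}
    - {"claw": 1,"tx": 0,"ty": 0,"tz": 0,"ax": 0,"ay": 0,"az": 0}
    - {"claw": 1,"tx": 0,"ty": 0,"tz": 0,"ax": 0,"ay": 0,"az": 0}

```text
clock: 11.35
tcp_pos: [0.6822, -0.009, 0.3553]
orientation: [-0.023, 3.141, 0.0]
contact_force: [0.3, 0.8, 0.9]
grip_width: 0.0001
gripper_force: 0.0
```

arm_command:
  plan:
    - {"claw": 1,"tx": 0,"ty": 0,"tz": 0.004,"ax": 0,"ay": 0,"az": 0}
    - {"claw": 1,"tx": 0,"ty": 0,"tz": 0.004,"ax": 0,"ay": 0,"az": 0}
    - {"claw": 1,"tx": 0,"ty": 0,"tz": 0.004,"ax": 0,"ay": 0,"az": 0}
    - {"claw": 1,"tx": 0,"ty": 0,"tz": 0.004,"ax": 0,"ay": 0,"az": 0}
    - {"claw": 1,"tx": 0,"ty": 0,"tz": 0.003,"ax": 0,"ay": 0,"az": 0}
    - {"claw": 1,"tx": 0,"ty": 0,"tz": 0.003,"ax": 0,"ay": 0,"az": 0}
    - {"claw": 1,"tx": 0,"ty": 0,"tz": 0.002,"ax": 0,"ay": 0,"az": 0}
    - {"claw": 1,"tx": 0,"ty": 0,"tz": 0,"ax": 0,"ay": 0,"az": 0}
    - {"claw": 1,"tx": 0,"ty": 0,"tz": 0,"ax": 0,"ay": 0,"az": 0}
    - {"claw": 1,"tx": 0,"ty": 0,"tz": 0,"ax": 0,"ay": 0,"az": 0}

```text
clock: 12.18
tcp_pos: [0.6823, -0.0088, 0.3342]
orientation: [-0.022, 3.139, -0.001]
contact_force: [-8.6, -1.4, 24.2]
grip_width: 0.0001
gripper_force: 12.0
```

```bash
python3 -c "
from h import *
state();save('side','s5')
a=cv2.imread('pics/s5.png')[130:300,200:370];cv2.imwrite('pics/s5c.png',cv2.resize(a,None,fx=3.5,fy=3.5))"
```

```text
12.1833 [ 0.6823 -0.0088  0.3342] 
 [[-1.0, -0.014, 0.002], [-0.014, 1.0, -0.001], [-0.002, -0.001, -1.0]] [ 0.314  0.622 -0.581  1.569  0.376  1.062  1.219] [-8.6 -1.4 24.2] 8.328656556014462e-05
```

View pics/s5c.png

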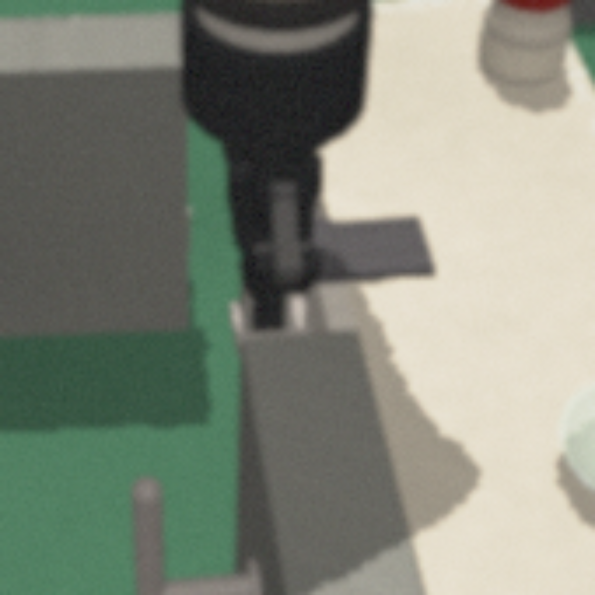

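The fingertips are on the tab at 161 mm up with 24 N, so it is at its stop. I press slightly more, then lift and retreat.

arm_command:
  plan:
    - {"claw": 1,"tx": 0,"ty": 0,"tz": 0.002,"ax": 0,"ay": 0,"az": 0}
    - {"claw": 1,"tx": 0,"ty": 0,"tz": 0,"ax": 0,"ay": 0,"az": 0}
    - {"claw": 1,"tx": 0,"ty": 0,"tz": 0,"ax": 0,"ay": 0,"az": 0}
    - {"claw": 1,"tx": 0,"ty": 0,"tz": 0,"ax": 0,"ay": 0,"az": 0}
    - {"claw": 1,"tx": 0,"ty": 0,"tz": 0,"ax": 0,"ay": 0,"az": 0}
    - {"claw": 1,"tx": 0,"ty": 0,"tz": 0,"ax": 0,"ay": 0,"az": 0}
    - {"claw": 1,"tx": 0,"ty": 0,"tz": 0,"ax": 0,"ay": 0,"az": 0}
    - {"claw": 1,"tx": 0,"ty": 0,"tz": 0,"ax": 0,"ay": 0,"az": 0}
    - {"claw": 1,"tx": 0,"ty": 0,"tz": 0,"ax": 0,"ay": 0,"az": 0}
    - {"claw": 1,"tx": 0,"ty": 0,"tz": 0,"ax": 0,"ay": 0,"az": 0}

```text
clock: 13.07
tcp_pos: [0.6823, -0.0088, 0.334]
orientation: [-0.022, 3.139, -0.002]
contact_force: [-12.9, -3.4, 33.6]
grip_width: 0.0003
gripper_force: 17.2
```

arm_command:
  plan:
    - {"claw": 1,"tx": 0,"ty": 0,"tz": -0.01,"ax": 0,"ay": 0,"az": 0}
    - {"claw": 1,"tx": 0,"ty": 0,"tz": -0.02,"ax": 0,"ay": 0,"az": 0}
    - {"claw": 1,"tx": 0,"ty": 0,"tz": -0.03,"ax": 0,"ay": 0,"az": 0}
    - {"claw": 1,"tx": 0,"ty": 0,"tz": -0.03,"ax": 0,"ay": 0,"az": 0}
    - {"claw": 1,"tx": 0,"ty": 0,"tz": -0.03,"ax": 0,"ay": 0,"az": 0}
    - {"claw": 1,"tx": 0.03,"ty": -0.02,"tz": 0,"ax": 0,"ay": 0,"az": 0}
    - {"claw": 1,"tx": 0.03,"ty": -0.02,"tz": 0,"ax": 0,"ay": 0,"az": 0}
    - {"claw": 1,"tx": 0.03,"ty": -0.02,"tz": 0,"ax": 0,"ay": 0,"az": 0}
    - {"claw": 1,"tx": 0.03,"ty": -0.02,"tz": 0,"ax": 0,"ay": 0,"az": 0}
    - {"claw": 1,"tx": 0,"ty": 0,"tz": 0,"ax": 0,"ay": 0,"az": 0}

```text
clock: 13.9
tcp_pos: [0.5586, -0.096, 0.447]
orientation: [0.012, -3.135, 0.007]
contact_force: [-0.1, -0.9, -0.7]
grip_width: 0.0001
gripper_force: 0.0
```

```bash
python3 -c "
from h import *
state();save('side','s6');tips('side','tab_top','pull');save('top','t6');tips('top','tab_top','pull')
a=cv2.imread('pics/s6.png')
b=cv2.imread('pics/t6.png')
cv2.imwrite('pics/f6.png',cv2.resize(np.hstack([a[120:320,130:330],b[100:300,200:400]]),None,fx=2,fy=2))"
```

```text
13.9 [ 0.5586 -0.096   0.447 ] 
 [[-1.0, -0.008, -0.006], [-0.008, 1.0, -0.004], [0.006, -0.004, -1.0]] [ 0.569  0.328 -0.636  1.734  0.215  1.156  1.448] [-0.1 -0.9 -0.7] 0.00011949757627494974
side tab_top 0.72 [ 0.6874 -0.0064  0.1602]
top tab_top 0.95 [ 0.6814 -0.0074  0.1602]
top pull 0.71 [0.5029 0.2392 0.171 ]
```

View pics/f6.png

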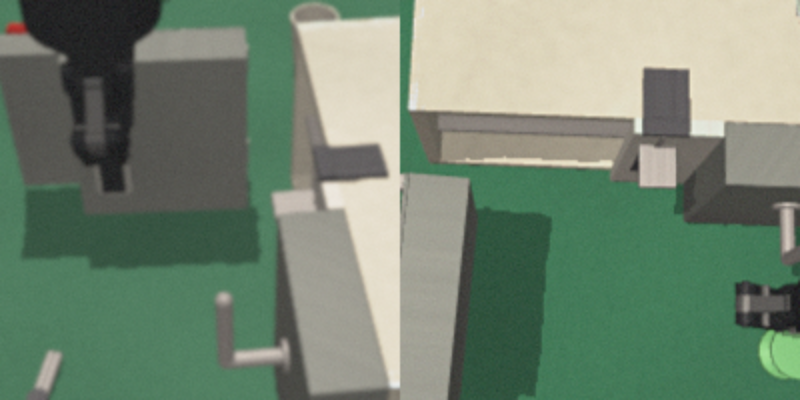

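The tab now sits at 160 mm, the door is still open and square, and the arm is clear of everything.

```bash
python3 -c "
from bench import r
print(r.hand_in())"
```

```text
the job is handed in; nothing more can be done
None
```

The active door was swung open to about 90° and left there, the bolt tab was then pushed down to its stop (161 mm up), the passive door was left shut, and the job was handed in at about 14 s with the arm clear.

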